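Change gear on the carver's honing machine

TASK

Change the honing machine's gear: with closed fingers, push the black-gripped lever out of its slot and through the H-gate into the slot marked by the green dot, fully home against the end of that slot. Only push it with the fingertips or the outside of the fingers, never take it between them, and leave everything else on the bench where it is.

Things in the scene. Friction and masses are not known exactly. Their poses are not given: they have to be found in the camera images.
- honer: Fixed honing machine. Origin on the bench under the middle of the gearbox and H-gate; own x to its far side (away from the robot at yaw 0), y to its left, z up. Gearbox 220 (x) x 200 (y) x 95 tall, on it a metal gate plate 150 x 130, top at 110. Motor on the right (y -100 to -250, up to 117 high), two wheels on the left (y 145 to 245, up to 157 high, x -55 to 95)
- gate_mid (a point): Middle of the H-gate, on the plate's top, 110 above the bench; axes as the machine's. Two straight slots along x at y +18 and -18, each 70 long (x -35 to 35) and 16 wide, joined only at x = 0 by a cross passage along y, 19 wide. The webs between the slots are solid. A white dot marks the near-right slot (-x, -y), where the lever starts
- handle (a point): Centre (half-way up) of the lever's black upright grip, 24 across, 56 tall, on a 10 mm stick out of the gate. The stick tilts about a pivot on the machine's z axis, 15 above the bench, 145 from this point (160 above the bench when upright). About 2.5 N moves it; it stays where left and cannot be lifted out. Free room all round the grip above the plate
- gear_along (a joint): Tilt of the lever along the slots, rad: positive = grip moved to the machine's +x, by 145 mm x sin(value); stops at -0.30 and +0.30, the slot ends (grip 43 mm from the middle). Within about 0.04 of 0 the lever is in the cross passage and can go across
- gear_across (a joint): Tilt of the lever across, rad: positive = grip moved to the machine's +y (left), by about 145 mm x sin(value); stops at -0.21 and +0.21. Left slot at +0.19, right slot at -0.19 (each with about 0.03 play), grip 28 mm from the middle
- dot_green: Green dot, 16 across, flat on the gate plate just beyond the end of the slot it marks: 55 from the gate's middle along x, to the near or far side, and 18 along y, to the left or right. Green, red and blue mark the far-left, far-right and near-left slots in any order. Origin at its centre, 110 above the bench
- dot_red: Red dot, the same, at another slot
- dot_blue: Blue dot, the same, at another slot
- gouge_wide: loose carving gouge lying on the bench, pale handle, 230 long, blade 18 wide; origin on the bench under its middle
- gouge_narrow: loose carving gouge lying on the bench, brown handle, 230 long, blade 8 wide; origin on the bench under its middle
- mallet: round carver's mallet standing on its head, 84 across, 237 tall; origin at the middle of its underside
- rosette: round carved pale-wood rosette, 90 across, 30 tall; origin at the middle of its underside
- wax_bar: brown bar of honing wax, 45 x 26 x 22, lying on the top of the gearbox (95 above the bench) at its far edge (from 25 mm left of the middle to 85 mm right of it); origin at the middle of its underside
- oil_jar: jar with yellow cap, 64 across, 85 tall; origin at the middle of its underside
- oilstone: grey sharpening stone, 150 x 50 x 25; origin at the middle of its underside

How it is judged:
On the way, in this order (a step that is already met when the one before it is completed fails the run):
1. the lever has come out of its start slot into the cross passage (value of joint gear_along above -0.06 rad).
2. the lever is fully home in the slot at the green dot (((x of dot_green in the frame of honer above 0.03 m and y of dot_green in the frame of honer above 0.01 m and value of joint gear_along above 0.25 rad and value of joint gear_across above 0.14 rad) or (x of dot_green in the frame of honer above 0.03 m and y of dot_green in the frame of honer below -0.01 m and value of joint gear_along above 0.25 rad and value of joint gear_across below -0.14 rad) or (x of dot_green in the frame of honer below -0.03 m and y of dot_green in the frame of honer above 0.01 m and value of joint gear_along below -0.25 rad and value of joint gear_across above 0.14 rad))), for 0.2 s.
At the end, for the whole second after the job is handed in: the lever stands still in the slot marked by the green dot, tilted along the slot by at least 0.25 rad of its 0.30 (grip within about 7 mm of its stop) (((x of dot_green in the frame of honer above 0.03 m and y of dot_green in the frame of honer above 0.01 m and value of joint gear_along above 0.25 rad and value of joint gear_across above 0.14 rad) or (x of dot_green in the frame of honer above 0.03 m and y of dot_green in the frame of honer below -0.01 m and value of joint gear_along above 0.25 rad and value of joint gear_across below -0.14 rad) or (x of dot_green in the frame of honer below -0.03 m and y of dot_green in the frame of honer above 0.01 m and value of joint gear_along below -0.25 rad and value of joint gear_across above 0.14 rad)) and velocity of joint gear_along between -0.05 and 0.05 rad/s and velocity of joint gear_across between -0.05 and 0.05 rad/s); the robot touches nothing.
It fails at once if the grip is taken between the fingers (x of the grasp point in the frame of handle between -0.01 and 0.01 m and y of the grasp point in the frame of handle between -0.01 and 0.01 m and z of the grasp point in the frame of handle between -0.05 and 0.032 m).
It fails at once if the lever is forced through the solid web between the slots ((value of joint gear_along above 0.14 rad or value of joint gear_along below -0.14 rad) and value of joint gear_across between -0.08 and 0.08 rad).
It fails at once if another thing on the bench is shoved, knocked over or lifted (moved more than 25 mm) (distance of any of gouge_wide, gouge_narrow, mallet, rosette, wax_bar, oil_jar, oilstone from where it was at the start of the episode above 0.025 m).
It also fails if it takes over 54 s, if anything falls off the work surface, if the arm or the gripper's body presses on something with over 40 N, if the wrist force passes 120 N, or if a joint passes its speed limit or range.

ROBOT

A 6-joint arm with a two-finger parallel gripper is mounted at the origin on the work surface. World frame = base frame: x ahead of the robot, y to its left, z up, the work surface at z = 0. Lengths are in m, angles in rad, forces in N, time in s.
With the tool pointing down it reaches from about 0.3 to 0.775 m from the base axis. Payload 14.6 kg.
Tool frame: the origin (TCP) lies at the very end of the fingers, on their centre line; the grasp point (between the pads) lies 19 mm behind it; x points along the fingers, z is the direction in which the jaws open and shut, and the axes are right-handed (so a half turn about x gives the same grasp; the last joint's range is limited). The gripper opens to 94 mm and grips with 3 to 60 N. Pads are 16 mm wide; open, the fingers measure 119 mm over their backs; the gripper's body (75 mm by 177 mm) begins 78 mm behind the grasp point.
Start: joints at [-1.235, 0.3, 1.521, -0, 1.321, -0.067], TCP at [0.216, -0.506, 0.205] pointing down, gripper open.
Joint ranges: [-3.03, 3.03], [-0.79, 2.21], [0.23, 2.52], [-1.04, 4.18], [0, 3.07], [-2.55, 2.55]. Speed limits (rad/s): [2.22, 2.22, 2.57, 3.14, 3.14, 3.14].

INTERFACE

Orientations are given as [roll, pitch, yaw] about the fixed x, y, z axes, in that order (R = Rz(yaw) Ry(pitch) Rx(roll)).
In Python, from station import ctrl gives the robot as it stands. The module is installed in compiled form; this text tells all that it offers.
- The arm moves only by the tool servo_tool, never from a script. Its argument "motion" is one flat list of numbers, 4 for each row, row after row: the shift along the tool's x, y, z in mm, then the turn about the tool's x in degrees. In form: [dx, dy, dz, roll, dx, dy, dz, roll, ...]. A call has 1 to 20 rows; each row is the pose to reach, as a shift and turn from the pose commanded when the call began, along the tool's axes at that moment; what a row does not reach only later rows make up. A row lasts 1/8 s, in which the tool goes at most 62.5 mm and 10.7 degrees, less where a joint would pass 70% of its speed; a pose out of reach is approached as far as the arm can. A call with a gripper value outside its range is refused whole. "gripper" is the opening, from 0 (shut) to 1 (fully open), set as the call begins (left out, the last holds). The fingers move at their own pace and stop on an object; "force" is the grip in N (left out, the last holds). Time passes only in rows, so rows that repeat a pose let the fingers close. It gives the time, the measured TCP pose, the force and the opening at its end, in the units of the state.
- ctrl.get_obs(): the state, without advancing time (a new reading comes with each control period).
- ctrl.camera(name): name is "side" or "top"; returns a dict with "color" (384x512x3 uint8, red, green, blue), "z_map" (384x512 float32, m along the optical axis (not along the pixel's ray), 0 where there is no reading), "fx", "fy", "cx", "cy" (pixels), "dist_coeffs" ([k1, k2, p1, p2, k3] as OpenCV has them; the pictures are not rectified), "rvec" (rotation vector, rad) and "tvec" (3), from world to camera coordinates, as OpenCV has them. Camera axes: x right, y down, z forward; pixel columns grow to the right and rows downward; lengths in m; the calibration is good to about 2 mm. A picture is of the moment at which its call begins.
- ctrl.hand_in(): hands the job in, once; it reports no verdict.
The state is a dict: "time_s": time; "qpos": joint angles; "joint_vel": joint speeds; "tau": joint torques, N m; "ee_pos": TCP position; "eef_rot": TCP orientation; "force": force on the tool from outside, world axes, zero at the start; "moment": the same for the moment, N m; "grip_width": finger opening in m.
Only numpy, scipy, OpenCV 4.12 (cv2) and the standard library are available. Lean on these libraries where they do the work, as an engineer would, in place of code of your own. Each camera call takes 0.05 s, during which the arm holds its last target.

## Working session

There is one attempt and no reset: what is moved stays moved. The work goes in short steps, Python scripts to look and compute and a tool call to move; the robot and the scene stay as the last step left them, time stands still between calls to the robot, and variables do not carry over. Pictures are saved under pics/ and viewed, and the job is handed in when it is done.

Besides the shell and the picture viewer there is one more tool, called after "Emit:" as name(argument=value, ...) on one line, values as JSON. servo_tool: Moves the arm, as the interface text tells. Its arguments: {"type":"object","properties":{"motion":{"type":"array","items":{"type":"number"}},"gripper":{"type":"number"},"force":{"type":"number"}},"required":["motion"]}

```bash
mkdir -p pics
cat > h.py <<'E'
import numpy as np,cv2
from station import ctrl
def cam(n):
    c=ctrl.camera(n);c['K']=np.array([[c['fx'],0,c['cx']],[0,c['fy'],c['cy']],[0,0,1.]])
    c['R']=cv2.Rodrigues(np.array(c['rvec'],float))[0];c['t']=np.array(c['tvec'],float).ravel();c['d']=np.array(c['dist_coeffs'],float);return c
def ray(c,uv):
    p=cv2.undistortPoints(np.array(uv,float).reshape(-1,1,2),c['K'],c['d']).reshape(-1,2)
    d=np.c_[p,np.ones(len(p))]@c['R']; return -c['R'].T@c['t'],d
def plane(c,uv,z):
    o,d=ray(c,uv); return o+d*((z-o[2])/d[:,2])[:,None]
def depth(c,uv):
    o,d=ray(c,uv); return np.array([o+dd*c['z_map'][int(round(v)),int(round(u))] for dd,(u,v) in zip(d,uv)])
E
python3 - <<'E'
from h import *
import pickle
for n in('top','side'):
    c=cam(n);pickle.dump(c,open(n+'.pkl','wb'));cv2.imwrite(f'pics/{n}0.png',cv2.resize(c['color'][:,:,::-1],(800,600)))
    print(n,-c['R'].T@c['t'],c['K'][0,0])
print(ctrl.get_obs())
E
```

```text
top [ 0.28775891 -0.01557499  1.75578908] 497.66823012994985
side [-0.14431085  0.820911    0.72796539] 413.1349719132263
{'time_s': 0.1, 'qpos': array([-1.23463220e+00,  3.00410338e-01,  1.52154481e+00,  2.25348662e-07,
        1.32068834e+00, -6.66148055e-02]), 'joint_vel': array([-0.00022427, -0.00035489, -0.00127411,  0.00088676,  0.00090502,
        0.00104809]), 'tau': array([ 6.24011627e-04, -5.32642436e+01, -3.53285766e+01,  7.09484727e-02,
        2.34511297e-02, -5.03121760e-05]), 'ee_pos': array([ 0.21549629, -0.50576007,  0.204935  ]), 'eef_rot': array([3.07477013, 1.56974549, 1.90675268]), 'force': array([ 0.03310856, -0.62162723, -0.99922741]), 'moment': array([-0.02124001, -0.04620049,  0.03530492]), 'grip_width': 0.0940072590519624}
```

View pics/top0.png

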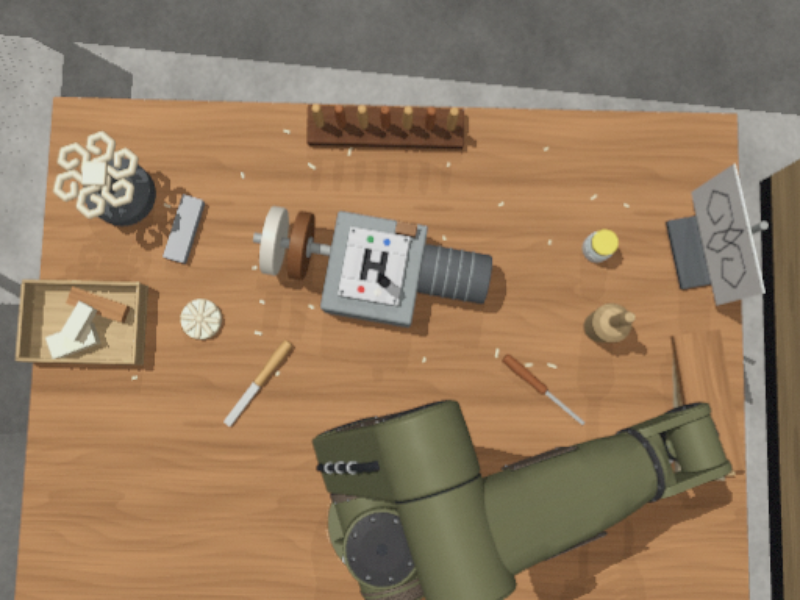

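View pics/side0.png

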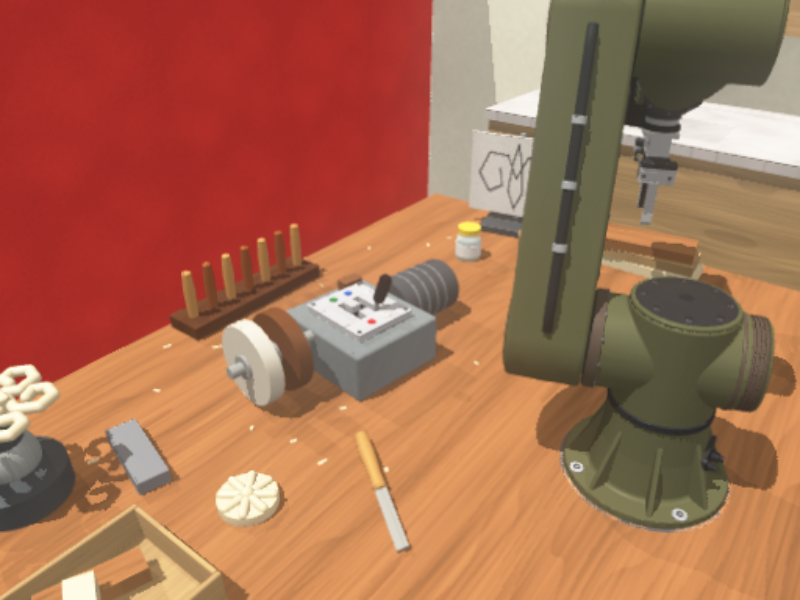

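The top view shows the green dot far-left of the gate (370,239), blue far-right (387,242), red near-left (361,289), and the grip near-right (about 390,287). The side view agrees with this. Next I measure the dots and grip in both views.

Run:
```python
from h import *
import pickle
C={n:pickle.load(open(n+'.pkl','rb')) for n in('top','side')}
box={'top':(205,135,75,75),'side':(185,175,95,50)}
uvs={}
for n,c in C.items():
    x0,y0,w,h=box[n]; im=c['color'][y0:y0+h,x0:x0+w]; hsv=cv2.cvtColor(im,cv2.COLOR_RGB2HSV)
    cv2.imwrite(f'pics/{n}_z.png',cv2.resize(im[:,:,::-1],None,fx=8,fy=8,interpolation=cv2.INTER_NEAREST))
    H,S,V=[hsv[:,:,i].astype(int) for i in range(3)]
    for col,m in dict(green=(abs(H-65)<20)&(S>100),blue=(abs(H-110)<12)&(S>100),red=((H<6)|(H>174))&(S>130)).items():
        k,l,s,ce=cv2.connectedComponentsWithStats(m.astype(np.uint8))
        for i in range(1,k):
            if s[i,4]>=4:
                uv=ce[i]+[x0,y0]; print(n,col,s[i,4],uv.round(1),plane(c,[uv],.11).round(4),depth(c,[uv]).round(3)); uvs.setdefault((n,col),(s[i,4],uv)) 
for col in('green','blue','red'):
    ds=[ray(C[n],[uvs[n,col][1]]) for n in C]
    A=sum(np.eye(3)-np.outer(d[0],d[0])/(d[0]@d[0]) for o,d in ds); b=sum((np.eye(3)-np.outer(d[0],d[0])/(d[0]@d[0]))@o for o,d in ds)
    print(col,np.linalg.solve(A,b).round(4))
```

```text
top green 9 [237. 153.] [[0.6071 0.0431 0.11  ]] [[0.607 0.043 0.111]]
top blue 10 [247.2 154.5] [[0.6028 0.0087 0.11  ]] [[0.603 0.009 0.107]]
top red 11 [230.8 184.8] [[0.499  0.0608 0.11  ]] [[0.499 0.061 0.113]]
side green 4 [212.8 191.2] [[0.6085 0.043  0.11  ]] [[0.609 0.043 0.11 ]]
side blue 6 [222.5 187.3] [[0.6013 0.0071 0.11  ]] [[0.6   0.008 0.111]]
side red 8 [237.5 205.5] [[0.4982 0.0602 0.11  ]] [[0.496 0.062 0.112]]
green [0.6074 0.0434 0.1105]
blue [0.6018 0.0081 0.1104]
red [0.4986 0.0605 0.1101]
```

Run:
```python
from h import *
import pickle
for n,(x0,y0,w,h) in {'top':(205,135,75,75),'side':(185,175,95,50)}.items():
    c=pickle.load(open(n+'.pkl','rb'));im=c['color'][y0:y0+h,x0:x0+w]
    v=im.max(2); k,l,s,ce=cv2.connectedComponentsWithStats((v<60).astype(np.uint8))
    print(n,[(s[i].tolist(),(ce[i]+[x0,y0]).round(1)) for i in range(1,k) if s[i,4]>8])
```

```text
top [([27, 25, 5, 14, 21], array([233.5, 165.5])), ([38, 27, 5, 8, 15], array([244.7, 165. ])), ([37, 39, 7, 10, 46], array([244.7, 178.8]))]
side []
```

View pics/top_z.png

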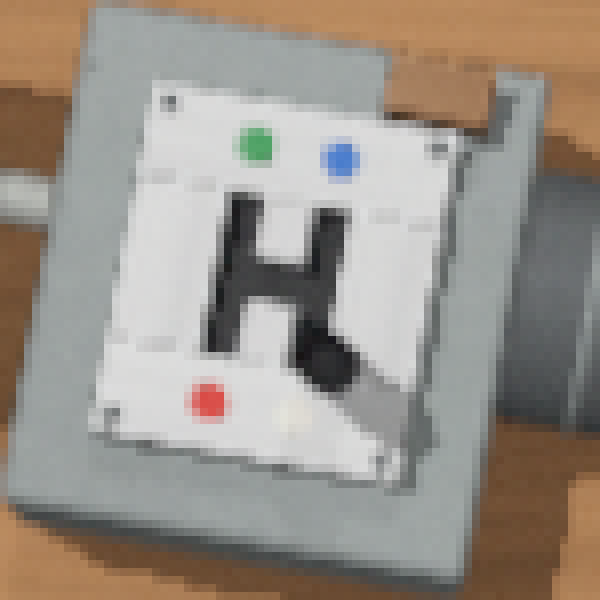

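View pics/side_z.png

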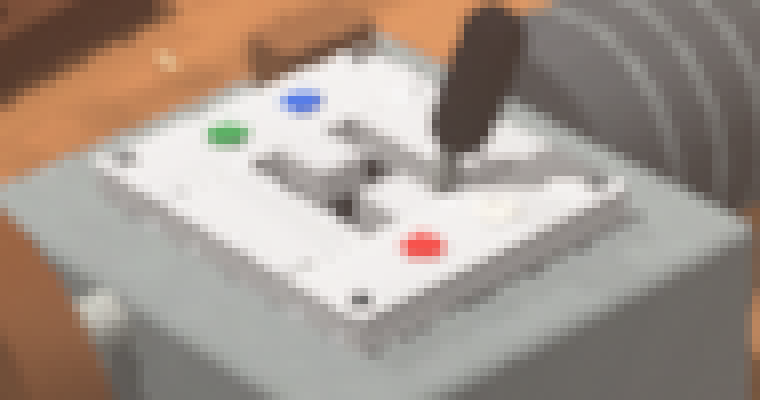

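The dots fit in both views (z ≈ 0.110), giving a machine yaw of about -0.157 and the gate middle at (0.550, 0.034). Now I plan the approach in tool axes.

```bash
cat >> h.py <<'E'
from scipy.spatial.transform import Rotation as Ro
MID=np.array([.5502,.0343,.0]); YAW=-.157
RM=Ro.from_euler('z',YAW).as_matrix()
def tgt(x,y,z): # machine mm (from gate mid), z above bench
    return MID+RM@np.array([x,y,z])/1000
def plan(*pts):
    o=ctrl.get_obs();R=Ro.from_euler('xyz',o['eef_rot']).as_matrix()
    print('t',o['time_s'],'tcp machine',(RM.T@(o['ee_pos']-MID)*1000).round(1),'F machine',(RM.T@o['force']).round(1))
    for n,i in(('x',0),('y',1),('z',2)): print('tool',n,'in machine',(RM.T@R[:,i]).round(3))
    for p in pts: print(p,(R.T@(tgt(*p)-o['ee_pos'])*1000).round(1))
E
python3 - <<'E'
from h import *
plan((-85,-28,250),(-85,-28,140))
o=ctrl.get_obs();R=Ro.from_euler('xyz',o['eef_rot']).as_matrix();z=RM.T@R[:,2];y=RM.T@R[:,1]
# rotate about tool x by a: z' = -sin a y + cos a z
for a in range(-90,91,1):
    zz=-np.sin(np.radians(a))*y+np.cos(np.radians(a))*z
    if abs(zz[0])<.01: print(a,zz.round(3))
import pickle
c=pickle.load(open('top.pkl','rb'));print('mallet~',plane(c,[(610*.64,322*.64)],.1))
E
```

```text
t 0.1 tcp machine [-246.1 -585.8  204.9] F machine [ 0.1 -0.6 -1. ]
tool x in machine [-0.     0.001 -1.   ]
tool y in machine [0.847 0.531 0.   ]
tool z in machine [ 0.531 -0.847 -0.001]
(-85, -28, 250) [ -44.6  432.7 -387.1]
(-85, -28, 140) [  65.4  432.7 -387. ]
32 [ 0.001 -1.    -0.001]
mallet~ [[ 0.44145326 -0.47321363  0.1       ]]
```

Emit:
servo_tool(motion=[-45,0,0,0,-45,30,-27,3,-45,60,-54,6,-45,95,-85,9,-45,130,-116,12,-45,165,-147,15,-45,200,-179,18,-45,235,-210,21,-45,270,-241,24,-45,305,-273,27,-45,340,-304,30,-45,375,-335,32,-45,405,-362,32,-45,425,-380,32,-45,433,-387,32,-45,433,-387,32,-45,433,-387,32], gripper=0)

```text
time_s: 2.22
ee_pos: [0.462, 0.019, 0.2504]
eef_rot: [-0.376, 1.571, -2.103]
force: [0.2, 0.1, 0.2]
grip_width: 0.0003
```

Run:
```python
from h import *
plan((-85,-28,140),(-23,-28,140))
for n,b in {'top':(190,120,100,100),'side':(160,100,160,130)}.items():
    c=cam(n);x,y,w,h=b;cv2.imwrite(f'pics/{n}1.png',cv2.resize(c['color'][y:y+h,x:x+w,::-1],None,fx=4,fy=4))
```

```text
t 2.225 tcp machine [-84.7 -28.9 250.4] F machine [0.2 0.1 0.2]
tool x in machine [-0. -0. -1.]
tool y in machine [ 1.  0. -0.]
tool z in machine [ 0. -1.  0.]
(-85, -28, 140) [110.4  -0.3  -0.9]
(-23, -28, 140) [110.4  61.7  -0.9]
```

View pics/side1.png

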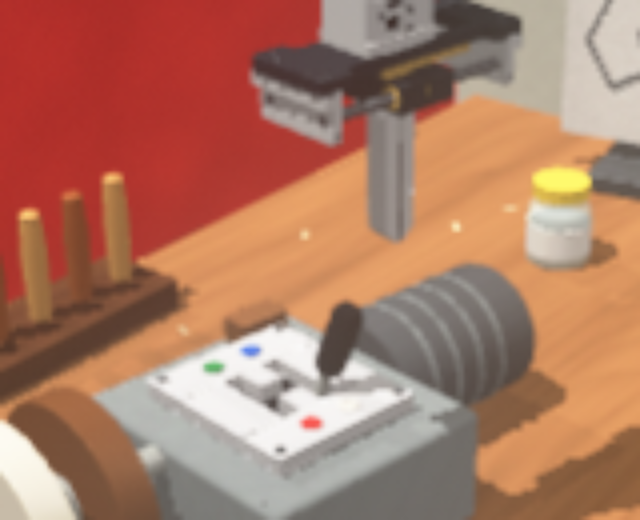

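View pics/top1.png

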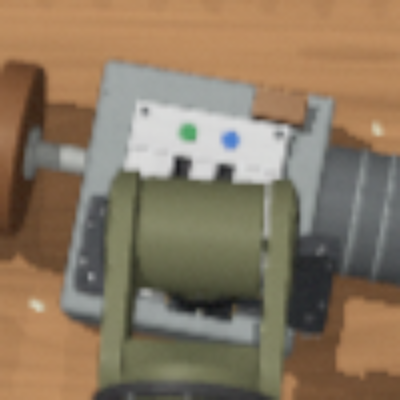

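The fingers are shut and sit above the near side, with the tool square to the machine; the side view shows the grip at (338,340). Next I go down and push out of the start slot.

Emit:
servo_tool(motion=[40,0,-1,0,80,0,-1,0,105,0,-1,0,110,0,-1,0,110,0,-1,0,110,6,-1,0,110,12,-1,0,110,18,-1,0,110,24,-1,0,110,30,-1,0,110,36,-1,0,110,42,-1,0,110,47,-1,0,110,52,-1,0,110,56,-1,0,110,59,-1,0,110,62,-1,0,110,62,-1,0])

```text
time_s: 4.58
ee_pos: [0.5238, 0.0111, 0.1404]
eef_rot: [2.287, 1.571, 0.56]
force: [-1.9, 0.6, 2.1]
grip_width: 0.0002
```

Run:
```python
from h import *
plan()
for n,b in {'top':(190,120,100,100),'side':(180,140,130,100)}.items():
    c=cam(n);x,y,w,h=b;cv2.imwrite(f'pics/{n}2.png',cv2.resize(c['color'][y:y+h,x:x+w,::-1],None,fx=6,fy=6))
```

```text
t 4.575 tcp machine [-22.5 -27.  140.4] F machine [-1.9  0.3  2.1]
tool x in machine [ 0.  0. -1.]
tool y in machine [1.    0.001 0.   ]
tool z in machine [ 0.001 -1.    -0.   ]
```

View pics/side2.png

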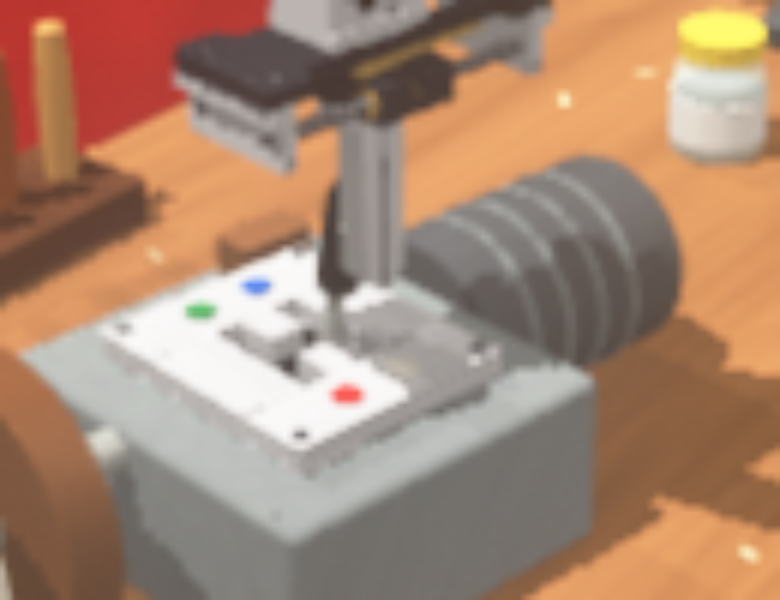

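View pics/top2.png

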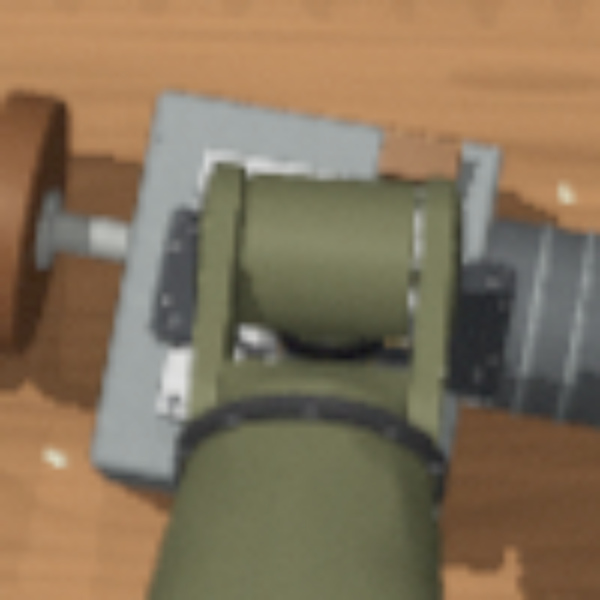

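The side view shows the fingertip touching the grip (centre about 335,240) with the stick near the crossing. I work out the grip's x from that view.

```bash
cat >> h.py <<'E'
def grip(c,ym,win):
    x,y,w,h=win; im=c['color'][y:y+h,x:x+w]; m=((im.max(2)<75)).astype(np.uint8)
    k,l,s,ce=cv2.connectedComponentsWithStats(m)
    o,_=ray(c,[(0,0)]); o=RM.T@(o-MID)
    for i in range(1,k):
        if s[i,4]>15:
            ys,xs=np.where(l==i); 
            r=[]
            for sel in (np.ones(len(ys),bool),ys<np.percentile(ys,30),ys>np.percentile(ys,70)):
                d=RM.T@ray(c,[(xs[sel].mean()+x,ys[sel].mean()+y)])[1][0]; r.append(((o+d*(ym/1000-o[1])/d[1])*1000).round(1).tolist())
            print(s[i].tolist(),(ce[i]+[x,y]).round(1),'all/top/bottom on y-plane',r)
E
python3 - <<'E'
from h import *
grip(cam('side'),-28,(225,165,22,30))
E
python3 - <<'E'
from h import *
c=cam('side'); print(c['color'][170:194:2,230:250].max(2))
E
```

```text
[[226 226 225 224 217 173 129 140 140 141 150 161 160 139 135 159 169 213
  235 235]
 [222 221 219 211 159  79 113 140 140 140 148 158 159 139 134 159 169 216
  237 237]
 [217 214 213 191 130  78 112 140 140 141 148 158 159 139 135 159 169 214
  235 236]
 [199 216 225 188  95  78 125 153 141 141 147 157 160 139 132 157 170 214
  234 227]
 [142 161 216 186  79  78  99 130 141 141 146 156 160 138 132 157 164 163
  147 133]
 [151 145 160 136  80  78  99 130 140 141 146 155 160 138 132 157 156 138
  125 131]
 [207 236 219 108  79  77  99 130 141 141 145 154 160 139 132 157 153 129
  104 105]
 [251 251 226  92  79  78  92 123 140 141 143 152 160 134 126 157 148 120
  103 105]
 [250 250 224  91  78  78  77  77  87 115 143 158 159 138 130 159 161 140
  112 104]
 [249 249 241 197 118  80  81  87 110 194 242 245 237 225 218 211 202 200
  200 184]
 [226 240 248 244 194 126 139 223 250 249 243 230 228 207 170 170 174 178
  185 192]
 [185 186 190 192 178 149 146 167 175 175 175 175 176 174 173 171 169 170
  170 170]]
```

Run:
```python
from h import *
c=cam('side');o,_=ray(c,[(0,0)]); o=RM.T@(o-MID)
for p,y in [((235.8,187.5),-22),((235.5,190.5),-20),((232.6,184),-25)]:
    d=RM.T@ray(c,[p])[1][0]; print(p,((o+d*(y/1000-o[1])/d[1])*1000).round(1))
```

```text
(235.8, 187.5) [ -3.9 -22.  132.2]
(235.5, 190.5) [ -4.5 -20.  123.1]
(232.6, 184) [ 13.8 -25.  135.7]
```

Grip bottom is at x ≈ -4 (tilt about -0.03), which matches the contact. I push 3 mm more, back off, and go round to the right side.

Emit:
servo_tool(motion=[0,2,0,0,0,3,0,0,0,3,0,0,0,-10,0,0,0,-22,0,0,0,-22,22,0,0,-22,45,0,0,-10,45,0,0,10,45,0,0,21,45,0,0,21,45,0,0,21,45,0])

```text
time_s: 6.32
ee_pos: [0.537, -0.0362, 0.1403]
eef_rot: [-1.62, 1.57, 2.937]
force: [0.7, -0.2, 0.6]
grip_width: 0.0007
```

Run:
```python
from h import *
plan()
c=cam('side');x,y,w,h=(180,140,130,100);cv2.imwrite('pics/side3.png',cv2.resize(c['color'][y:y+h,x:x+w,::-1],None,fx=6,fy=6))
c['color']=c['color'].copy();grip(c,-26,(225,160,22,30))
x,y,w,h=225,160,22,30
print(c['color'][y:y+h:2,x:x+w].max(2))
```

```text
t 6.325 tcp machine [ -2.  -71.7 140.3] F machine [ 0.7 -0.1  0.6]
tool x in machine [-0.  0. -1.]
tool y in machine [ 1.     0.002 -0.   ]
tool z in machine [ 0.002 -1.    -0.   ]
[[231 229 228 225 223 222 218 209 199 188 166 170 216 233 234 233 232 224
  184 141 140 139]
 [224 224 225 227 228 229 230 230 230 227 229 234 233 231 230 230 230 223
  184 140 141 139]
 [230 231 231 231 232 233 236 236 235 234 231 229 228 227 229 230 230 222
  183 141 141 141]
 [232 233 234 235 235 232 230 229 227 226 226 228 228 229 229 227 225 216
  178 141 141 141]
 [233 231 230 228 227 227 227 227 228 228 228 227 225 223 220 217 216 208
  175 142 141 141]
 [228 227 227 227 227 227 226 226 219 175 100  78  78  85 117 162 202 223
  196 141 142 142]
 [227 227 226 225 224 223 221 220 177  85  78  78  79  79  79  78 178 233
  205 141 141 141]
 [222 217 217 220 220 218 215 207 158  81  79  78  79  79  79  85 185 235
  207 142 142 142]
 [195 195 195 196 196 200 218 203 138  81  81  80  78  79  79  92 189 236
  207 141 142 142]
 [196 197 192 176 161 143 163 165  98  82  81  81  80  79  80 132 211 236
  232 220 179 137]
 [146 121 118 121 143 153 147 132  88  82  81  81  80  79  80 165 228 229
  193 141 122 122]
 [186 225 246 240 191 208 219 169  82  81  81  81  80  79  82 162 182 119
  108 107 107 107]
 [251 251 251 251 251 251 240 164  82  81  81  81  79  80  96 162 194 171
  147 120 106 106]
 [244 251 251 251 251 251 239 160  82  81  81  80  80  80 173 232 226 204
  200 200 186 163]
 [240 250 250 251 251 249 250 241 192 107  93  98 117 173 235 242 230 229
  208 181 191 197]]
```

View pics/side3.png

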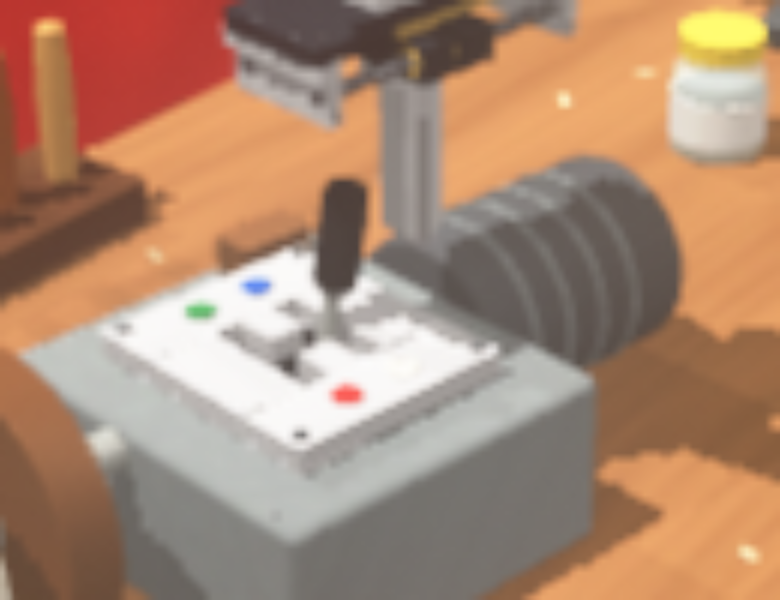

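```bash
sed -i 's/max(2)<75/max(2)<95/' h.py
python3 - <<'E'
from h import *
grip(cam('side'),-27.4,(225,160,22,30))
E
```

```text
[8, 10, 8, 19, 113] [236.4 178.7] all/top/bottom on y-plane [[-1.1, -27.4, 158.4], [-4.5, -27.4, 180.6], [2.7, -27.4, 136.0]]
```

The grip is alone in view now: centre (236,179), x ≈ -1 mm, so it is in the cross passage. I push it across to the left.

Emit:
servo_tool(motion=[0,0,-6,0,0,0,-12,0,0,0,-18,0,0,0,-24,0,0,0,-30,0,0,0,-36,0,0,0,-42,0,0,0,-48,0,0,0,-54,0,0,0,-60,0,0,0,-65,0,0,0,-69,0,0,0,-71,0,0,0,-71,0])

```text
time_s: 8.18
ee_pos: [0.5483, 0.0338, 0.1403]
eef_rot: [-2.097, 1.57, 2.46]
force: [-0.1, -1.2, -0.1]
grip_width: 0.0005
```

Run:
```python
from h import *
plan()
c=cam('side');x,y,w,h=(180,140,130,100);cv2.imwrite('pics/side4.png',cv2.resize(c['color'][y:y+h,x:x+w,::-1],None,fx=6,fy=6))
grip(c,27.4,(215,160,30,42))
```

```text
t 8.175 tcp machine [ -1.7  -0.8 140.3] F machine [ 0.1 -1.2 -0.1]
tool x in machine [-0.  0. -1.]
tool y in machine [ 1.     0.001 -0.   ]
tool z in machine [ 0.001 -1.    -0.   ]
[3, 16, 10, 18, 121] [222.6 184.2] all/top/bottom on y-plane [[-4.3, 27.4, 162.1], [-1.4, 27.4, 179.7], [-7.6, 27.4, 144.2]]
```

View pics/side4.png

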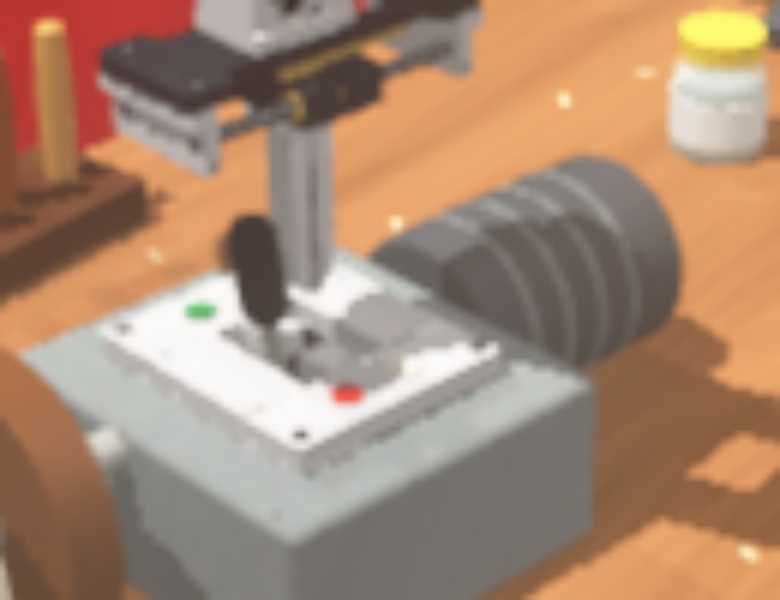

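It is in the left end of the passage. I nudge it 1.5 mm further, go round behind the grip, and push most of the way home.

Emit:
servo_tool(motion=[0,0,-1.5,0,0,0,-1.5,0,0,0,10,0,0,0,25,0,0,-20,25,0,0,-48,25,0,0,-48,0,0,0,-48,-27,0,0,-48,-29,0,0,-42,-29,0,0,-35,-29,0,0,-28,-29,0,0,-22,-29,0,0,-16,-29,0,0,-10,-29,0,0,-4,-29,0,0,2,-29,0,0,8,-29,0,0,13,-29,0,0,13,-29,0])

```text
time_s: 10.72
ee_pos: [0.5659, 0.0604, 0.1399]
eef_rot: [-1.654, 1.57, 2.903]
force: [-0.3, 0.9, 0.3]
grip_width: 0.0003
```

Run:
```python
from h import *
plan()
c=cam('side');x,y,w,h=(170,140,130,100);cv2.imwrite('pics/side5.png',cv2.resize(c['color'][y:y+h,x:x+w,::-1],None,fx=6,fy=6))
```

```text
t 10.725 tcp machine [ 11.4  28.3 139.9] F machine [-0.5  0.8  0.3]
tool x in machine [-0.001  0.    -1.   ]
tool y in machine [ 1.     0.002 -0.001]
tool z in machine [ 0.002 -1.    -0.   ]
```

View pics/side5.png

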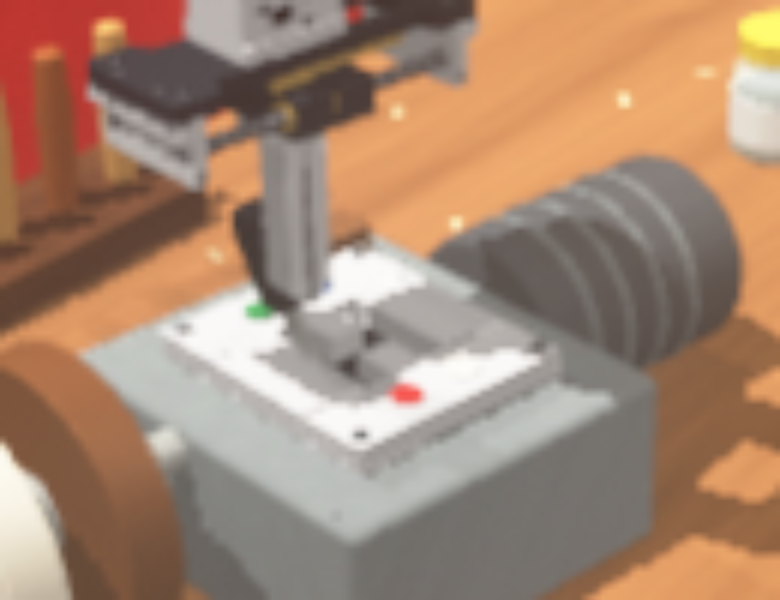

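The grip leans toward the green dot, in the left slot and ahead of the finger. I push on until the end stop shows up in the force.

Emit:
servo_tool(motion=[0,2,0,0,0,4,0,0,0,5,0,0,0,6,0,0,0,7,0,0,0,7,0,0])

```text
time_s: 11.52
ee_pos: [0.5728, 0.0591, 0.1405]
eef_rot: [1.633, 1.57, -0.094]
force: [-4.2, 2.2, -2.3]
grip_width: 0.0004
```

Run:
```python
from h import *
plan()
```

```text
t 11.525 tcp machine [ 18.5  28.  140.5] F machine [-4.5  1.5 -2.3]
tool x in machine [ 0.  0. -1.]
tool y in machine [1.    0.001 0.   ]
tool z in machine [ 0.001 -1.    -0.   ]
```

Emit:
servo_tool(motion=[0,1,0,0,0,2,0,0,0,2,0,0])

```text
time_s: 11.9
ee_pos: [0.5746, 0.0588, 0.1404]
eef_rot: [-1.496, 1.571, 3.06]
force: [-4.7, 1.3, -0.8]
grip_width: 0.0009
```

Run:
```python
from h import *
plan()
```

```text
t 11.9 tcp machine [ 20.3  28.  140.4] F machine [-4.9  0.6 -0.8]
tool x in machine [-0. -0. -1.]
tool y in machine [ 1.     0.001 -0.   ]
tool z in machine [ 0.001 -1.     0.   ]
```

Emit:
servo_tool(motion=[0,1,0,0,0,2,0,0,0,2,0,0])

```text
time_s: 12.28
ee_pos: [0.5761, 0.0586, 0.1401]
eef_rot: [-1.434, 1.569, 3.123]
force: [-7.8, 1.5, -1.6]
grip_width: 0.0005
```

Run:
```python
from h import *
plan()
```

```text
t 12.275 tcp machine [ 21.8  28.  140.1] F machine [-8.   0.3 -1.6]
tool x in machine [-0.002 -0.    -1.   ]
tool y in machine [ 1.     0.001 -0.002]
tool z in machine [ 0.001 -1.     0.   ]
```

Emit:
servo_tool(motion=[0,1,0,0,0,2,0,0,0,2,0,0,0,2,0,0])

```text
time_s: 12.78
ee_pos: [0.5774, 0.0583, 0.1398]
eef_rot: [-1.437, 1.567, 3.12]
force: [-12.2, 2.0, -1.9]
grip_width: 0.0005
```

The force climbs steadily to 12 N, so the lever is at its stop. I back off, lift clear and check.

Emit:
servo_tool(motion=[0,-5,0,0,0,-20,0,0,0,-50,0,0,0,-80,0,0,-30,-100,0,0,-70,-110,0,0,-110,-140,0,0,-130,-180,0,0,-130,-215,0,0,-130,-230,0,0,-130,-230,0,0,-130,-230,0,0])

```text
time_s: 14.28
ee_pos: [0.3522, 0.0938, 0.2704]
eef_rot: [1.287, 1.571, -0.44]
force: [-0.1, -0.5, 0.2]
grip_width: 0.0009
```

Run:
```python
from h import *
import pickle
plan()
for n,b in {'top':(190,110,110,100),'side':(170,140,130,100)}.items():
    c=cam(n);x,y,w,h=b;cv2.imwrite(f'pics/{n}6.png',cv2.resize(c['color'][y:y+h,x:x+w,::-1],None,fx=6,fy=6))
    cv2.imwrite(f'pics/{n}6f.png',cv2.resize(c['color'][:,:,::-1],(800,600)))
    if n=='side': grip(c,27,(205,160,30,40))
```

```text
t 14.275 tcp machine [-204.8   27.8  270.4] F machine [-0.  -0.5  0.2]
tool x in machine [ 0. -0. -1.]
tool y in machine [1.    0.001 0.   ]
tool z in machine [ 0.001 -1.     0.   ]
[2, 13, 12, 18, 125] [212.7 181.9] all/top/bottom on y-plane [[41.6, 27.0, 151.3], [50.6, 27.0, 166.8], [33.3, 27.0, 134.8]]
```

View pics/side6.png

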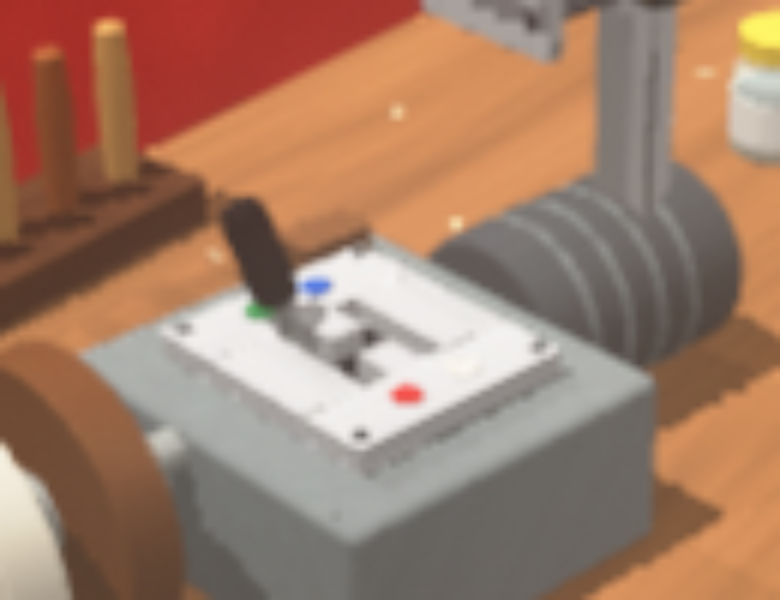

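View pics/top6f.png

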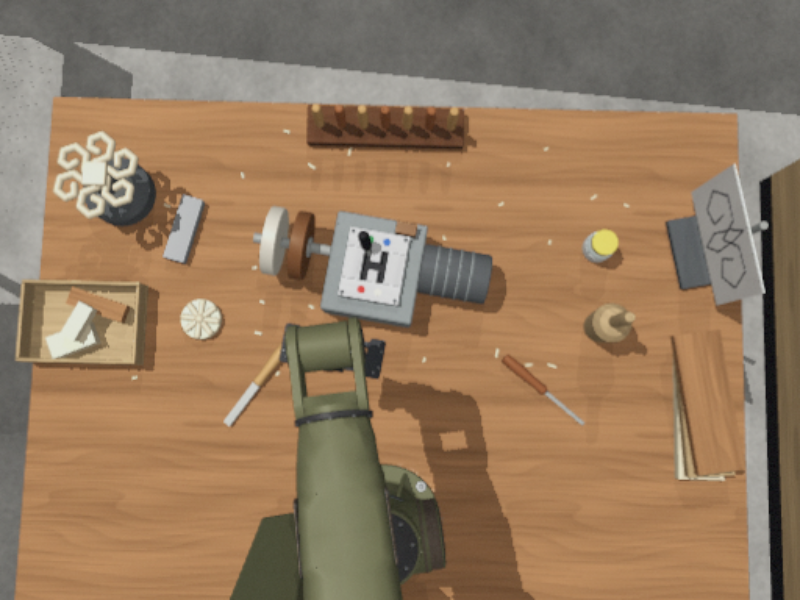

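The top view shows the grip at (365,240), over the green dot, with everything else unmoved. The side view gives grip x ≈ 42 mm and z 151, so a tilt of about 0.29. I check against the top view, then hand in.

Run:
```python
from h import *
c=cam('top');x,y,w,h=(222,140,26,24);im=c['color'][y:y+h,x:x+w]
k,l,s,ce=cv2.connectedComponentsWithStats((im.max(2)<60).astype(np.uint8))
for i in range(1,k):
    if s[i,4]>12: print(s[i],(RM.T@(plane(c,[ce[i]+[x,y]],.155)[0]-MID)*1000).round(1))
print(ctrl.hand_in())
```

```text
[ 8  8  8 13 64] [ 41.2  25.6 155. ]
the job is handed in; nothing more can be done
None
```

The lever is in the green-dot slot (far-left) and home against its end stop, and I have handed the job in; no verdict is reported.

With the fingers shut, I pushed the grip out of the near-right slot into the cross passage. I then pushed it across to the left from its right side, and forward until the end stop showed (force rising to about 12 N). The arm then backed off and up, clear of everything.

**Last checks:**
- **Lever position:** with the arm clear, the side view put the grip at x ≈ 42 mm. The top view put it at x ≈ 41, y ≈ 26 mm. That is a tilt of about 0.29 rad along and 0.18 rad across, against the 0.25 and 0.14 needed.
- **Other objects:** comparing the top pictures by eye, nothing visible on the bench had moved. The arm partly covered the wide gouge's handle.
- **Time and contact:** it took about 14.4 s, and the tool force was about 0 after backing off.

No check failed. The two views agreed to within about 1 mm in x; both are rough blob measurements on a small, tilted grip.

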